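Rebound test: seat the specimen and trip the guarded pendulum

TASK

Run one rebound test: push the specimen sled along its channel until it is fully home against the end stop, then reach down through the window in the guard's top, press the release lever down until the pendulum drops onto the specimen, and let the lever come back up. Do not touch the guard or its window frame, never touch the pendulum by hand, only push the sled (do not lift it), and leave everything else on the bench where it stands.

Things in the scene. Friction and masses are not known exactly. Their poses are not given: they have to be found in the camera images.
- tester: rebound pendulum tester fixed to the bench; origin on the bench below the pendulum axle, z up, -x is the operator's side (towards the robot), +y runs from specimen end to latch end. Base plate x -75..85, y -130..370 mm, 15 mm thick, with a tongue y -85..2 out to x -170. Column and dial at x 34..70, y +-55, 305 mm high; dark anvil block x +-30, y -118..-67, 98 mm high
- guard: steel guard fixed to the tester, frame equal to the tester's: a cage of bars round the raised pendulum, outside x +-58, y 70..358 mm, flat top surface 280 mm above the bench. Its top is barred except for the rectangular window at the latch end. Must not be touched
- window (a point): centre of the guard's window, at the guard's top surface (280 mm above the bench). Opening 84 mm along the tester's x and 96 mm along its y; rim 10 mm thick and 14 to 17 mm wide
- lever_pad (a point): middle of the top face of the release lever's flat steel paddle, 40 mm (tester x) by 56 mm (tester y), below the window; at rest level and 15 mm below the guard's top, 265 mm above the bench, 3 mm from the window's centre. It turns about a pin along tester x, 55 mm towards -y and 49 mm below this point: its +y end sinks most, and the paddle shifts up to 10 mm to +y
- release_lever (a joint): release lever angle, rad: 0 at rest (up, sprung), grows as the paddle is pressed down, stop at 0.24 (middle of the paddle 14 mm lower, 29 mm below the guard's top); the latch lets go at about 0.12 to 0.15. Pressed at its middle it needs about 4 N at first, 8 N at the stop; springs back up when let go
- pendulum (a joint): pendulum angle, rad: 0 while the latch holds it level, pointing to tester +y inside the guard; released, it swings down onto the specimen, bounces, and comes to rest within about 2 s at about 1.57, hanging against the specimen of a sled that is home
- pendulum_head (a point): middle of the pendulum's round steel head, 24 mm wide, 200 mm from the axle; while latched 250 mm above the bench, under the guard's bars beside the window
- sled: specimen sled, loose aluminium slide, about 0.5 kg, in a channel; origin on its sole under the specimen post, 15 mm above the bench, axes as the tester's. Sole x -95..22, 47 mm wide, 14 mm thick; post 70 mm high with a rubber puck on its +y face; thumb plate x -95..-87, 40 mm wide, 55 mm high. Starts 25 to 45 mm short of home on the operator's side; slides along tester x at 2 to 6 N
- sled_thumb_plate (a point): centre of the outer (tester -x) face of the sled's upright thumb plate, 50 mm above the bench: push here towards tester +x. At home it lies 95 mm on the -x side of sled_home. Channel rails beside the sled are 25 mm above the bench
- sled_home (a point): point of the tester where the sled's origin lies when the sled is fully home against the end stop (15 mm above the bench); the channel runs through it along the tester's x
- flange: bystander: steel flange disc, 70 mm across, 18 mm high, on the bench in front of the anvil end; leave alone
- screwdriver: bystander: screwdriver with blue handle, about 200 mm long, lying in front of the guard; leave alone
- spare_puck: bystander: spare black rubber puck, 29 mm across, 12 mm high, beside the sled channel; leave alone
- hex_set: bystander: hex key set in a red holder, 45 x 90 mm, keys up to 85 mm high, in front of the guard's far end; leave alone
- load_cell: bystander: aluminium load cell, 64 mm across, 48 mm high; leave alone
- grease_jar: bystander: white jar with black cap, 68 mm across, 70 mm high; leave alone
- wrench: bystander: open-end wrench lying on the bench; leave alone
Things that resemble listed ones, but are neither listed nor needed, are in the scene too. Leave any green look-alike of the sled alone.

How it is judged:
On the way, in this order (a step that is already met when the one before it is completed fails the run):
1. the sled is fully home against the end stop while the pendulum is still latched up (x of sled in the frame of tester above -0.003 m and value of joint pendulum below 0.1 rad), for 0.2 s.
2. the release lever is pressed down by the fingers (value of joint release_lever above 0.1 rad and contact force between the fingers and release_lever above 0.5 N), for 0.05 s.
3. the pendulum has dropped onto the specimen (value of joint pendulum above 1.45 rad), for 0.1 s.
At the end, for the whole second after the job is handed in: the sled is within 4 mm of its end stop, the pendulum hangs still against the specimen (1.50 to 1.63 rad, slower than 0.1 rad/s) and the release lever is back up (under 0.03 rad) (value of joint pendulum between 1.5 and 1.63 rad and velocity of joint pendulum between -0.1 and 0.1 rad/s and value of joint release_lever below 0.03 rad and x of sled in the frame of tester above -0.004 m); the robot touches nothing.
It fails at once if the robot touches the guard or its window frame (over 0.5 N) (contact force between any of the arm, the fingers and guard above 0.5 N).
It fails at once if the robot touches the pendulum (over 0.5 N) (contact force between any of the arm, the fingers and pendulum above 0.5 N).
It fails at once if the sled is lifted (over 6 mm) or tipped (z of sled in the frame of tester above 0.021 m or angle between sled's own z axis and vertical above 0.15 rad).
It fails at once if a bystander is moved by more than 15 mm (distance of any of flange, screwdriver, spare_puck, hex_set, load_cell, grease_jar, wrench from where it was at the start of the episode above 0.015 m).
It also fails if it takes over 58 s, if anything falls off the work surface, if the arm or the gripper's body presses on something with over 40 N, if the wrist force passes 120 N, or if a joint passes its speed limit or range.

ROBOT

A 7-joint arm with a two-finger parallel gripper is mounted at the origin on the work surface. World frame = base frame: x ahead of the robot, y to its left, z up, the work surface at z = 0. Lengths are in m, angles in rad, forces in N, time in s.
With the tool pointing down it reaches from about 0.4 to 0.9 m from the base axis. Payload 5.6 kg.
Tool frame: the origin (TCP) lies midway between the tips of the shut fingers; the grasp point (between the pads) lies 19 mm behind it; z points along the fingers, y is the line along which they close (so a half turn about z gives the same grasp; the last joint's range is limited). The gripper opens to 92 mm and grips with 3 to 60 N. Pads are 20 mm wide; open, the fingers measure 128 mm over their backs; the gripper's body (75 mm by 189 mm) begins 69 mm behind the grasp point.
Start: joints at [1.171, 0.468, -0.012, 1.603, 0.006, 1.071, -0.056], TCP at [0.227, -0.609, 0.215] pointing down, gripper open.
Joint ranges: [-2.53, 2.53], [-0.31, 2.02], [-1.57, 1.55], [0.28, 2.44], [-1.29, 4.43], [0.15, 1.84], [-2.92, 2.92]. Speed limits (rad/s): [2.57, 2.57, 3.14, 3.14, 3.14, 3.14, 3.14].

INTERFACE

Orientations are given as a 3x3 rotation matrix whose columns are the frame's x, y, z axes.
In Python, from plant import arm gives the robot as it stands.
- The arm moves only by the tool servo_tool, never from a script. Its argument "targets" is a list of rows, each a list of 3 entries, a list of its own where there are three numbers: the finger opening in cm, from 0 to 9.19, then the shift along the world's x, y, z in cm, then the turn about the world's z in rad. In form: [[jaw, [x, y, z], roll], ...]. A call has 1 to 12 rows; each row is the pose to reach, as a shift and turn from the pose commanded when the call began; what a row does not reach only later rows make up. A row lasts 1/10 s, in which the tool goes at most 50 mm and 8.59 degrees, less where a joint would pass 70% of its speed; a pose out of reach is approached as far as the arm can. A call with a gripper value outside its range is refused whole. The fingers move at their own pace and stop on an object; "force" is the grip in N (left out, the last holds). Time passes only in rows, so rows that repeat a pose let the fingers close. It gives the time, the measured TCP pose, the force, the opening and the grip force at its end, in the units of the state.
- arm.sense(): the state, without advancing time (a new reading comes with each control period).
- arm.camera(name): name is "side" or "top" or "wrist"; returns (picture, depth): 480x640x3 uint8, blue, green, red; 480x640 float32, m along the optical axis (not along the pixel's ray), 0 where there is no reading.
- arm.camera_params(name): a dict with "mtx" (3x3 intrinsics, pixels), "origin" and "orientation" of the camera in the world. Camera axes: x right, y down, z forward; pixel columns grow to the right and rows downward; lengths in m; the calibration is good to about 2 mm. A picture is of the moment at which its call begins: read the wrist's pose just before it. camera_params takes no time and is no camera call; for the wrist camera it gives the pose at the moment of the call.
- arm.sign_off(): hands the job in; it is judged then, once.
The state is a dict: "time_s": time; "joint_pos": joint angles; "joint_velocities": joint speeds; "joint_torque": joint torques, N m; "eef_pos": TCP position; "orientation": TCP orientation; "contact_force": force on the tool from outside, world axes, zero at the start; "wrist_torque": the same for the moment, N m; "gripper_width": opening from 0.0 (shut) to 1.0 (fully open); "grasp_force": force on a finger pad.
Only numpy, scipy, OpenCV 4.12 (cv2) and the standard library are available. Lean on these libraries where they do the work, as an engineer would, in place of code of your own. Each camera call takes 0.05 s, during which the arm holds its last target. There are 200 camera calls.

## Working session

There is one attempt and no reset: what is moved stays moved. The work goes in short steps, Python scripts to look and compute and a tool call to move; the robot and the scene stay as the last step left them, time stands still between calls to the robot, and variables do not carry over. Pictures are saved under pics/ and viewed, at most 10 in all, crops included, and the job is handed in when it is done.

Besides the shell and the picture viewer there is one more tool, called after "Emit:" as name([rows], argument=value, ...), one row to a line, values as JSON. servo_tool: Moves the arm, as the interface text tells. Its arguments: {"type":"object","properties":{"targets":{"type":"array"},"force":{"type":"number"}},"required":["targets"]}

```bash
mkdir -p pics; ls; python3 - <<'E'
from plant import arm
import cv2,numpy as np
np.set_printoptions(precision=4,suppress=True)
for n in ("top","side"):
    im,d=arm.camera(n); cv2.imwrite(f"pics/{n}0.png",im); np.savez(f"{n}0.npz",im=im,d=d)
    print(n,arm.camera_params(n))
s=arm.sense();print(s)
E
```

```text
pics
top {'mtx': array([[566.4847,   0.    , 320.6984],
       [  0.    , 566.4847, 241.009 ],
       [  0.    ,   0.    ,   1.    ]]), 'origin': array([0.3295, 0.0617, 1.7317]), 'orientation': array([[-0.0211, -0.9955,  0.0927],
       [-0.9998,  0.0206, -0.0066],
       [ 0.0046, -0.0928, -0.9957]])}
side {'mtx': array([[606.1478,   0.    , 325.0352],
       [  0.    , 606.1478, 236.8979],
       [  0.    ,   0.    ,   1.    ]]), 'origin': array([-0.1978,  0.8433,  1.0983]), 'orientation': array([[-0.7567, -0.4374,  0.4859],
       [-0.6537,  0.498 , -0.5698],
       [ 0.0072, -0.7488, -0.6628]])}
{'time_s': 0.1, 'joint_pos': array([ 1.171 ,  0.4683, -0.0116,  1.6035,  0.006 ,  1.0714, -0.0563]), 'joint_velocities': array([-0.0002, -0.0011,  0.0001, -0.0013,  0.0007, -0.0003, -0.001 ]), 'joint_torque': array([  0.0018, -52.1644,  -0.0122, -24.4365,  -0.0568,   0.0141,
         0.0001]), 'eef_pos': array([ 0.2268, -0.6086,  0.2137]), 'orientation': array([[ 0.937 ,  0.3492, -0.0007],
       [ 0.3492, -0.937 ,  0.0014],
       [-0.0001, -0.0016, -1.    ]]), 'contact_force': array([ 1.0051,  0.1498, -0.1943]), 'wrist_torque': array([0.0149, 0.014 , 0.0398]), 'grasp_force': 0.0, 'gripper_width': 1.002152795321093}
```

View pics/top0.png

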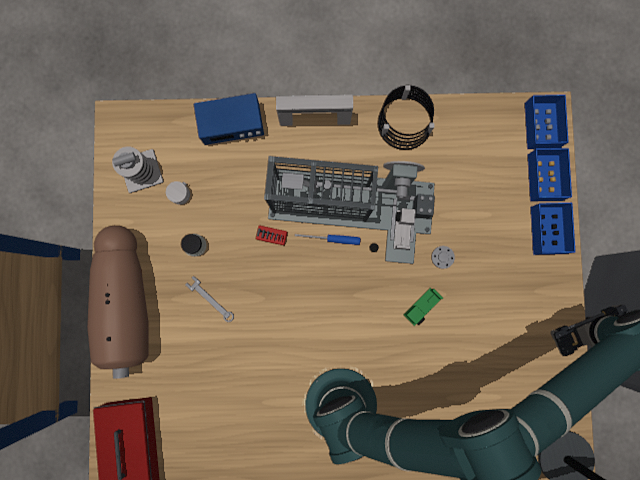

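View pics/side0.png

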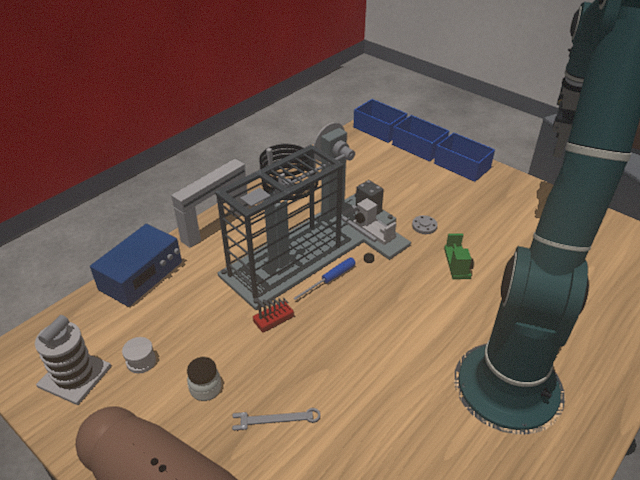

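The top view shows the guard at px (265–380, 155–225), with the lever paddle near (292,182) under the window at its left (+y) end. The dial is at (403,180), the sled with its bright thumb plate at (403,235), the spare puck at (374,247), the flange at (443,257) and a green decoy at (423,307). The side view agrees: the guard's window is towards the latch end and nothing blocks the sled's push side.

```bash
cat > h.py <<'E'
import numpy as np,cv2
from plant import arm
np.set_printoptions(precision=4,suppress=True)
def cloud(p,d):
    K=p["mtx"];v,u=np.mgrid[:d.shape[0],:d.shape[1]]
    c=np.stack([(u-K[0,2])/K[0,0]*d,(v-K[1,2])/K[1,1]*d,d],-1)
    return c@np.array(p["orientation"]).T+p["origin"]
E
python3 - <<'E'
from h import *
f=np.load("top0.npz");P=cloud(arm.camera_params("top"),f["d"]);ok=f["d"]>0
roi=np.zeros(ok.shape,bool);roi[140:275,255:445]=1
z=P[...,2]
print("bench z",np.median(z[240:250,460:480]))
m=ok&roi&(z>.268)&(z<.295)
m&=np.indices(m.shape)[1]<385
q=P[m][:,:2];print(len(q))
(c,s,a)=cv2.minAreaRect((q*1000).astype(np.float32));print("guard top",c,s,a)
b=cv2.boxPoints((c,s,a));print(b)
# side view too
fs=np.load("side0.npz");S=cloud(arm.camera_params("side"),fs["d"])
ms=(fs["d"]>0)&(S[...,2]>.270)&(S[...,2]<.287)&(abs(S[...,0]-c[0]/1e3)<.12)&(abs(S[...,1]-c[1]/1e3)<.2)
r=cv2.minAreaRect((S[ms][:,:2]*1000).astype(np.float32));print("side guard",r,np.median(S[ms][:,2]))
im=f["im"];crop=cv2.resize(im[140:275,255:450],None,fx=4,fy=4,interpolation=cv2.INTER_CUBIC);cv2.imwrite("pics/topcrop.png",crop)
E
```

```text
bench z 0.000674564287298729
2387
guard top (616.7850952148438, 48.97825622558594) (288.7788391113281, 117.61332702636719) 83.55017852783203
[[ 542.1309  -87.8913]
 [ 658.9998 -101.1032]
 [ 691.4393  185.8479]
 [ 574.5704  199.0597]]
side guard ((613.6882934570312, 23.011764526367188), (342.6612854003906, 131.37429809570312), 85.28209686279297) 0.2767864636985492
```

View pics/topcrop.png

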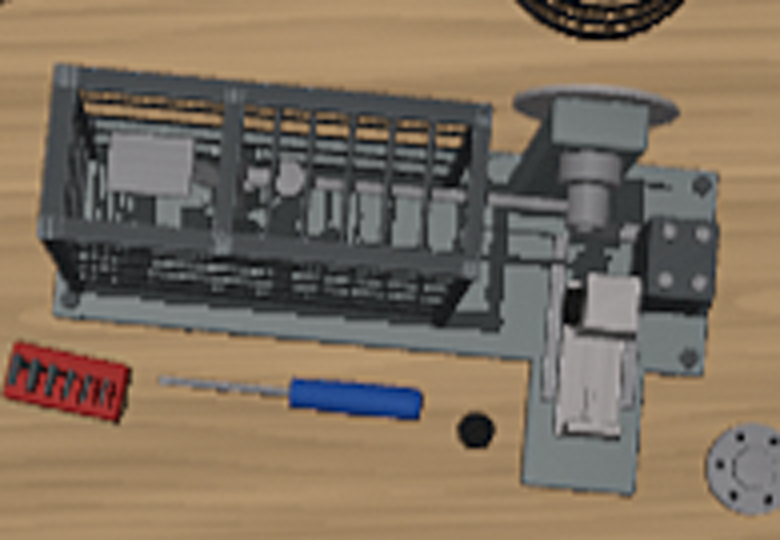

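The crop shows the window at its left end with the pale paddle at crop (150,163), the pendulum head at (290,178), the sled post at (610,300) and the thumb plate's top edge at about (588,430). The guard's outline measures 289 × 118 mm against the true 288 × 116, so the tester frame is good. Next I locate the sled and paddle in it.

```bash
cat >> h.py <<'E'
a=np.deg2rad(83.55-90); ex=np.array([np.cos(a),np.sin(a)]);ey=np.array([-ex[1],ex[0]])
C=np.array([.6168,.0490]);O=C-.214*ey
def tester(P): q=P[...,:2]-O; return np.stack([q@ex,q@ey,P[...,2]],-1)*1000
def world(x,y): return O+(x*ex+y*ey)/1000
E
python3 - <<'E'
from h import *
print("yaw",a,"O",O)
for n in("top","side"):
    f=np.load(n+"0.npz");T=tester(cloud(arm.camera_params(n),f["d"]));T[f["d"]==0]=-9999
    x,y,z=T[...,0],T[...,1],T[...,2]
    def show(l,m): 
        q=T[m]; print(n,l,len(q),np.percentile(q,[3,50,97],axis=0).tolist() if len(q) else "")
    show("paddle",(abs(x)<36)&(abs(y-296)<44)&(z>255)&(z<272))
    show("plate top",(x<-80)&(x>-180)&(abs(y+42)<35)&(z>60)&(z<76))
    show("plate upper",(x<-80)&(x>-180)&(abs(y+42)<35)&(z>35)&(z<76))
    show("post top",(x<30)&(x>-80)&(abs(y+42)<30)&(z>78)&(z<93))
    show("sole",(x<30)&(x>-180)&(abs(y+42)<30)&(z>26)&(z<34))
    show("tongue",(x<-80)&(x>-190)&(abs(y+42)<60)&(z>11)&(z<19))
    show("anvil",(abs(x)<45)&(y<-60)&(y>-130)&(z>92)&(z<104))
    # window opening: guard-top points per line
    g=(z>273)&(z<287)&(abs(x)<70)
    r=g&(abs(x)<25)&(y>200); h=np.histogram(y[r],bins=np.arange(200,372,4));print("y hist",h[0])
    r=g&(abs(y-296)<25); h=np.histogram(x[r],bins=np.arange(-72,76,4));print("x hist",h[0])
print("plate@-135",world(-135,-42),"window",world(0,296))
E
```

```text
yaw -0.1125737367536343 O [ 0.5928 -0.1636]
top paddle 331 [[-18.71584745037174, 261.5757688806414, 259.8286923698359], [-0.7004359552579829, 288.28192098632564, 266.0369747877871], [18.469654742571112, 315.85591770983626, 271.01313977632213]]
top plate top 38 [[-131.14532521520005, -59.00871749164533, 62.13006438717919], [-127.82042520814247, -38.85829418572841, 70.46519460670453], [-123.47691016227311, -22.825578920163657, 75.70189369332324]]
top plate upper 87 [[-131.12768433606715, -60.37276883706271, 35.34328814804155], [-125.5031616253269, -41.23854042846925, 48.28225186664903], [-88.14762286200967, -20.44200653493646, 74.26340449661755]]
top post top 188 [[-55.592679064986186, -67.32346175185828, 79.79506281475085], [-34.779710795513544, -46.97211548321995, 86.08691401869751], [4.278116943908767, -27.640082551024506, 91.83608341693278]]
top sole 304 [[-118.83777173415352, -69.66814355929827, 26.25546760187249], [-79.11725178232766, -39.55372425127407, 29.38902418631406], [24.624243714941656, -13.1746577390052, 33.47825353718964]]
top tongue 356 [[-169.23726714149868, -83.58269
[... 1634 characters left out ...]
 356 [[-171.2605727660874, -83.25883628494276, 11.181786814062722], [-144.02195753507903, -29.572694398151743, 13.622703570924987], [-93.6249591598072, 0.15053897492339785, 18.10156785513378]]
side anvil 240 [[-31.23984393914204, -117.58614143037543, 92.45088807607314], [-3.0384792622453602, -91.85911001363654, 95.93502897251815], [25.007628102765974, -67.88139262015922, 101.23209314727177]]
y hist [ 1 16 10  0  0  0  1 23 19 27 28  1  0  0  0  0  0  0  0  0  0  0  0  0
  0  0  0  0  0  0  0  0  0  0 11 24 27 23 36  5  0  0]
x hist [ 0  0 11 36 27 23 27  8  0  0  0  0  0  0  0  0  0  0  0  0  0  0  0  0
  0  0  1  9 31 31 22 23 10  0  0  0]
plate@-135 [ 0.4539 -0.1902] window [0.626  0.1305]
```

Emit:
servo_tool([
  [0,[1.9,4.2,0],-0.05],
  [0,[3.8,8.4,0],-0.1],
  [0,[5.7,12.6,0],-0.15],
  [0,[7.6,17,0],-0.2],
  [0,[9.5,21.2,0],-0.25],
  [0,[11.4,25.4,0],-0.3],
  [0,[13.3,29.6,0],-0.35],
  [0,[15.2,34,0],-0.4],
  [0,[17,38.2,0],-0.45],
  [0,[18.7,42.4,0],-0.47],
  [0,[18.7,42.4,0],-0.47],
  [0,[18.7,42.4,0],-0.47],
], force=20)

```text
time_s: 1.3
eef_pos: [0.4141, -0.1844, 0.2145]
orientation: [[0.994, -0.11, -0.0], [-0.11, -0.994, -0.0], [-0.0, 0.0, -1.0]]
contact_force: [-1.0, -1.2, -0.7]
gripper_width: 0.009
grasp_force: 0.0
```

Emit:
servo_tool([
  [0,[0,0,-4],0],
  [0,[0,0,-8],0],
  [0,[0,0,-12],0],
  [0,[0,0,-15],0],
  [0,[0,0,-17],0],
  [0,[0,0,-17],0],
])

```text
time_s: 1.9
eef_pos: [0.4111, -0.1859, 0.0421]
orientation: [[0.993, -0.116, -0.006], [-0.116, -0.993, 0.002], [-0.006, -0.001, -1.0]]
contact_force: [-1.1, 0.3, 0.3]
gripper_width: 0.006
grasp_force: 0.0
```

```bash
python3 - <<'E'
from h import *
s=arm.sense();e=s["eef_pos"];print(s["time_s"],e,tester(e),s["orientation"],ex,ey,s["contact_force"],s["gripper_width"])
im,d=arm.camera("wrist");cv2.imwrite("pics/w1.png",im)
im,d=arm.camera("top");cv2.imwrite("pics/t1.png",cv2.resize(im[140:290,330:480],None,fx=4,fy=4,interpolation=cv2.INTER_CUBIC))
p=arm.camera_params("side");im,d=arm.camera("side");T=tester(cloud(p,d));x,y,z=np.moveaxis(T,-1,0)
m=(x<-80)&(x>-145)&(abs(y+42)<35)&(z>36)&(z<66)
print("plate",m.sum(),np.percentile(T[m],[3,50,97],axis=0))
m=(x<-150)&(x>-210)&(abs(y+42)<40)&(z>40)&(z<90)
print("fingers",m.sum(),np.percentile(T[m],[3,50,97],axis=0) if m.any() else "")
E
```

```text
1.9 [ 0.4111 -0.1859  0.0421] [-177.9672  -42.5245   42.0591] [[ 0.9933 -0.1156 -0.0061]
 [-0.1156 -0.9933  0.0017]
 [-0.0062 -0.001  -1.    ]] [ 0.9937 -0.1123] [0.1123 0.9937] [-1.1355  0.2818  0.3452] 0.006189891737399606
plate 29 [[-134.81    -59.1479   36.8666]
 [-131.656   -26.8945   43.2332]
 [-120.5848  -22.4661   54.9084]]
fingers 162 [[-189.8098  -56.5495   44.0419]
 [-185.847   -32.6371   68.7884]
 [-168.7642  -24.2852   88.3768]]
```

View pics/t1.png

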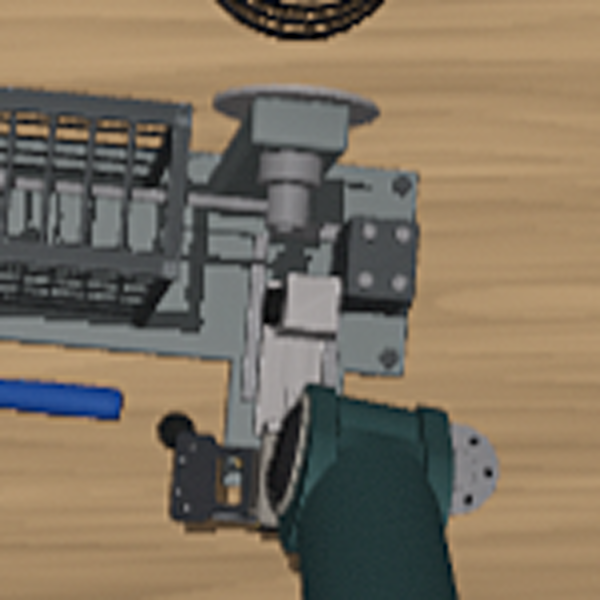

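The arm is lined up behind the thumb plate, at crop (270,420), with the gripper body clear above the puck at (175,430). Now I push along tester +x.

Emit:
servo_tool([
  [0,[1.0,-0.11,0],0],
  [0,[2.0,-0.22,0],0],
  [0,[2.8,-0.31,0],0],
  [0,[3.3,-0.37,0],0],
  [0,[3.8,-0.43,0],0],
  [0,[4.3,-0.48,0],0],
  [0,[4.8,-0.54,0],0],
  [0,[5.3,-0.6,0],0],
  [0,[5.7,-0.64,0],0],
  [0,[6.1,-0.69,0],0],
  [0,[6.4,-0.72,0],0],
  [0,[6.6,-0.74,0],0],
])

```text
time_s: 3.25
eef_pos: [0.4767, -0.192, 0.044]
orientation: [[0.994, -0.113, -0.007], [-0.113, -0.994, 0.001], [-0.007, -0.0, -1.0]]
contact_force: [-8.2, 1.1, 7.4]
gripper_width: 0.006
grasp_force: 4.3
```

Emit:
servo_tool([
  [0,[0.15,-0.02,0],0],
  [0,[0.3,-0.03,0],0],
  [0,[0.4,-0.045,0],0],
])

```text
time_s: 3.55
eef_pos: [0.4804, -0.1924, 0.044]
orientation: [[0.994, -0.113, -0.008], [-0.113, -0.994, 0.001], [-0.008, -0.0, -1.0]]
contact_force: [-7.1, 0.3, 5.6]
gripper_width: 0.002
grasp_force: 4.0
```

Emit:
servo_tool([
  [0,[0.15,-0.02,0],0],
  [0,[0.3,-0.03,0],0],
  [0,[0.3,-0.03,0],0],
])

```text
time_s: 3.85
eef_pos: [0.484, -0.1928, 0.044]
orientation: [[0.994, -0.113, -0.007], [-0.113, -0.994, 0.001], [-0.007, -0.0, -1.0]]
contact_force: [-6.8, -0.2, 5.5]
gripper_width: 0.004
grasp_force: 3.4
```

Emit:
servo_tool([
  [0,[0.15,-0.02,0],0],
  [0,[0.3,-0.03,0],0],
  [0,[0.3,-0.03,0],0],
])

```text
time_s: 4.15
eef_pos: [0.4845, -0.1929, 0.0438]
orientation: [[0.993, -0.114, -0.012], [-0.114, -0.994, 0.002], [-0.012, -0.001, -1.0]]
contact_force: [-12.0, 2.2, 10.5]
gripper_width: 0.007
grasp_force: 6.4
```

Emit:
servo_tool([
  [0,[0.2,-0.02,0],0],
  [0,[0.4,-0.04,0],0],
  [0,[0.4,-0.04,0],0],
  [0,[0.4,-0.04,0],0],
])

```text
time_s: 4.55
eef_pos: [0.4845, -0.1929, 0.0435]
orientation: [[0.993, -0.114, -0.02], [-0.114, -0.993, 0.003], [-0.02, -0.001, -1.0]]
contact_force: [-20.3, 2.2, 18.3]
gripper_width: 0.003
grasp_force: 11.0
```

```bash
python3 - <<'E'
from h import *
e=arm.sense()["eef_pos"];print(tester(e))
p=arm.camera_params("side");im,d=arm.camera("side");T=tester(cloud(p,d));T[d==0]=-9999;x,y,z=np.moveaxis(T,-1,0)
m=(x<-40)&(x>-145)&(abs(y+42)<35)&(z>36)&(z<68);print("plate",m.sum(),np.percentile(T[m],[3,50,97],axis=0))
p=arm.camera_params("top");im,d=arm.camera("top");T=tester(cloud(p,d));x,y,z=np.moveaxis(T,-1,0)
m=(x<60)&(x>-70)&(abs(y+42)<24)&(z>80)&(z<92);print("post",m.sum(),np.percentile(T[m],[3,50,97],axis=0))
cv2.imwrite("pics/t2.png",cv2.resize(im[140:290,330:480],None,fx=4,fy=4,interpolation=cv2.INTER_CUBIC))
E
```

```text
[-104.326   -41.2458   43.4638]
plate 116 [[-117.9255  -54.3725   38.6238]
 [-109.5941  -30.6952   54.1347]
 [ -70.2556  -23.6673   67.2497]]
post 99 [[-17.0724 -64.8803  80.9463]
 [  4.9278 -43.1755  86.0309]
 [ 17.8288 -28.3967  90.5323]]
```

View pics/t2.png

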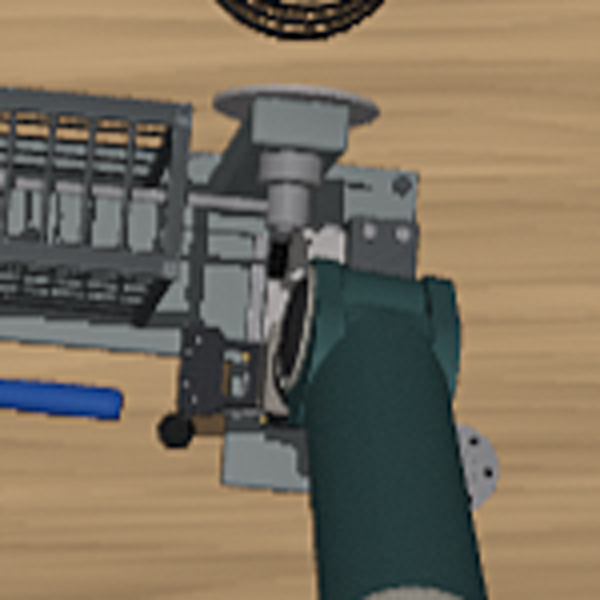

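The thumb plate's outer face is at tester x ≈ −94.5 and force rises without motion, so the sled is home (the post now lies by the anvil at crop (325,245)). I back off, rise, and cross to above the window.

Emit:
servo_tool([
  [0,[-1.0,0.1,0],0],
  [0,[-3,0.35,0],0],
  [0,[-5.5,0.6,0],0],
  [0,[-5.5,0.6,4],0],
  [0,[-5.5,0.6,8.5],0],
  [0,[-5.5,0.6,13],0],
  [0,[-5.5,0.6,17.5],0],
  [0,[-5.5,0.6,22],0],
  [0,[-5.5,0.6,26.5],0],
  [0,[-5.5,0.6,31],0],
  [0,[-5.5,0.6,34],0],
  [0,[-5.5,0.6,34],0],
])

```text
time_s: 5.85
eef_pos: [0.4412, -0.1885, 0.3894]
orientation: [[0.994, -0.113, 0.009], [-0.113, -0.994, -0.004], [0.009, 0.003, -1.0]]
contact_force: [0.8, 0.3, -0.3]
gripper_width: 0.006
grasp_force: 0.0
```

Emit:
servo_tool([
  [0,[2,3.5,0],0],
  [0,[4,7,0],0],
  [0,[6.1,10.5,0],0],
  [0,[8.2,14,0],0],
  [0,[10.3,17.6,0],0],
  [0,[12.3,21.1,0],0],
  [0,[14.4,24.6,0],0],
  [0,[16.5,28.2,0],0],
  [0,[18.6,31.8,0],0],
  [0,[18.6,31.8,0],0],
  [0,[18.6,31.8,0],0],
])

```text
time_s: 6.95
eef_pos: [0.6247, 0.1309, 0.3828]
orientation: [[0.994, -0.111, -0.003], [-0.111, -0.994, -0.0], [-0.003, 0.001, -1.0]]
contact_force: [0.2, 0.6, 0.2]
gripper_width: 0.006
grasp_force: 0.0
```

```bash
python3 - <<'E'
from h import *
s=arm.sense();e=s["eef_pos"];print(s["time_s"],e,tester(e),s["contact_force"],s["orientation"])
p=arm.camera_params("wrist");im,d=arm.camera("wrist");cv2.imwrite("pics/w2.png",im)
T=tester(cloud(p,d));T[d==0]=-9999;x,y,z=np.moveaxis(T,-1,0)
for l,m in(("paddle",(abs(x)<40)&(abs(y-293)<46)&(z>255)&(z<272)),("guard",(abs(x)<75)&(abs(y-293)<80)&(z>273)&(z<288))):
    print(l,m.sum(),np.percentile(T[m],[1,50,99],axis=0) if m.any() else "")
r=m&(abs(x)<25);print(np.histogram(y[r],np.arange(220,372,4))[0]);r=m&(abs(y-293)<25);print(np.histogram(x[r],np.arange(-72,76,4))[0])
p=arm.camera_params("top");im,d=arm.camera("top");cv2.imwrite("pics/t3.png",cv2.resize(im[130:280,250:450],None,fx=4,fy=4))
T=tester(cloud(p,d));x,y,z=np.moveaxis(T,-1,0);m=(x<60)&(x>-70)&(abs(y+42)<24)&(z>80)&(z<92);print("post",m.sum(),np.percentile(T[m],[3,50,97],axis=0))
E
```

```text
6.95 [0.6247 0.1309 0.3828] [ -1.3845 296.2793 382.7567] [0.1898 0.5536 0.1726] [[ 0.9938 -0.1109 -0.0027]
 [-0.1109 -0.9938 -0.0002]
 [-0.0026  0.0005 -1.    ]]
paddle 3134 [[-17.9701 256.998  257.6984]
 [  2.1788 286.8951 265.8335]
 [ 20.8196 314.5314 267.477 ]]
guard 10391 [[-55.681  214.9679 274.1461]
 [ 22.0394 281.0662 280.7841]
 [ 58.9471 354.5029 282.4534]]
[  0   0 259 306 308 283   0   0   0   0   0   0   0   0   0   0   0   0
   0   0   0   0   0   0   0   0   0   0   0 220 298 310 308 229   0   0
   0]
[  0   0   0   0   0   0   9  31   0   0   0   0   0   0   0   0   0   0
   0   0   0   0   0   0   0   0   0   0  65 330 387 330 327   0   0   0]
post 153 [[-20.1937 -64.504   81.0378]
 [ -1.4137 -46.6319  86.1239]
 [ 16.8864 -28.6991  91.3125]]
```

View pics/w2.png

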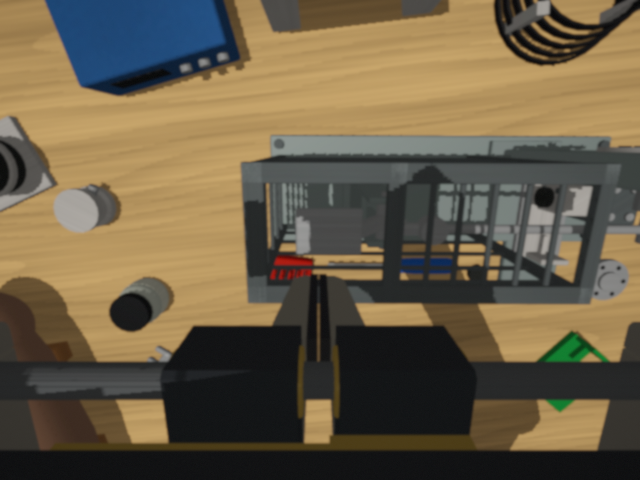

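The wrist view shows the window (px 268–385 × 182–285) with the paddle at (335,230). The fingers are centred to enter with over 20 mm clearance on every side. Now I descend to just above the paddle.

Emit:
servo_tool([
  [0,[0,0,-4],0],
  [0,[0,0,-7.5],0],
  [0,[0,0,-9.5],0],
  [0,[0,0,-10.5],0],
  [0,[0,0,-11],0],
  [0,[0,0,-11],0],
])

```text
time_s: 7.65
eef_pos: [0.6252, 0.1294, 0.2751]
orientation: [[0.993, -0.114, 0.001], [-0.114, -0.993, -0.0], [0.001, 0.0, -1.0]]
contact_force: [-0.2, 1.6, 0.3]
gripper_width: 0.005
grasp_force: 0.0
```

Emit:
servo_tool([
  [0,[0,0,-0.3],0],
  [0,[0,0,-0.6],0],
  [0,[0,0,-0.9],0],
  [0,[0,0,-1.2],0],
  [0,[0,0,-1.4],0],
  [0,[0,0,-1.4],0],
])

```text
time_s: 8.25
eef_pos: [0.6255, 0.1327, 0.2622]
orientation: [[0.994, -0.111, 0.003], [-0.111, -0.994, 0.003], [0.002, -0.004, -1.0]]
contact_force: [-0.6, 3.5, 5.9]
gripper_width: 0.004
grasp_force: 3.0
```

Emit:
servo_tool([
  [0,[0,0,-0.2],0],
  [0,[0,0,-0.4],0],
  [0,[0,0,-0.6],0],
  [0,[0,0,-0.6],0],
])

```text
time_s: 8.65
eef_pos: [0.626, 0.1359, 0.2574]
orientation: [[0.994, -0.109, 0.005], [-0.109, -0.994, 0.008], [0.004, -0.008, -1.0]]
contact_force: [-1.0, 7.1, 8.7]
gripper_width: 0.006
grasp_force: 4.8
```

```bash
cat > pend.py <<'E'
from h import *
s=arm.sense();print(s["time_s"],tester(s["eef_pos"]),s["contact_force"])
for n in("side","top"):
    p=arm.camera_params(n);im,d=arm.camera(n);T=tester(cloud(p,d));T[d==0]=-9999;x,y,z=np.moveaxis(T,-1,0)
    m=(abs(x)<14)&(y>183)&(y<216)&(z>230)&(z<268);print(n,"latched head pts",m.sum())
    m=(abs(x)<14)&(y>-20)&(y<25)&(z>35)&(z<75);print(n,"dropped head pts",m.sum())
    m=(abs(x)<25)&(abs(y-293)<46)&(z>235)&(z<272);q=T[m];print(n,"paddle",m.sum(),np.percentile(q,[3,50,97],axis=0).tolist() if len(q) else "")
    m=(x<60)&(x>-70)&(abs(y+42)<24)&(z>80)&(z<92);print(n,"post",m.sum(),np.percentile(T[m],[3,50,97],axis=0)[:,0] if m.any() else "")
E
python3 pend.py
```

```text
8.65 [ -0.6536 301.3404 257.4495] [-1.0347  7.0761  8.7363]
side latched head pts 45
side dropped head pts 25
side paddle 216 [[-18.773591901552443, 267.5822556404362, 249.43437225099285], [-9.930397469523768, 299.5644865490292, 256.90683145844935], [15.852715519731502, 318.47920746402167, 270.0498598346313]]
side post 123 [-23.8066  -0.9619  34.0155]
top latched head pts 62
top dropped head pts 19
top paddle 0 
top post 158 [-20.4154  -2.3483  16.4502]
```

Emit:
servo_tool([
  [0,[0,0,-0.2],0],
  [0,[0,0,-0.4],0],
  [0,[0,0,-0.4],0],
  [0,[0,0,-0.4],0],
])

```text
time_s: 9.15
eef_pos: [0.6262, 0.1376, 0.2545]
orientation: [[0.994, -0.108, 0.007], [-0.108, -0.994, 0.01], [0.006, -0.011, -1.0]]
contact_force: [-0.7, 10.5, 11.8]
gripper_width: 0.005
grasp_force: 6.5
```

```bash
python3 pend.py
```

```text
9.15 [ -0.5982 303.1033 254.5184] [-0.718  10.5319 11.7517]
side latched head pts 0
side dropped head pts 83
side paddle 197 [[-16.509010174787317, 268.0538829515916, 246.16317155277622], [-9.612856891062691, 301.11387346739633, 256.40314571786206], [14.863076350637142, 316.227034241502, 271.0170412174794]]
side post 117 [-24.1251  -4.256   17.1835]
top latched head pts 0
top dropped head pts 72
top paddle 0 
top post 150 [-20.0755  -1.6546  17.0618]
```

The pendulum has dropped. I lift straight up out of the window.

Emit:
servo_tool([
  [0,[0,0,0.5],0],
  [0,[0,0,1.2],0],
  [0,[0,0,2.2],0],
  [0,[0,0,4],0],
  [0,[0,0,7],0],
  [0,[0,0,11],0],
  [0,[0,0,14],0],
  [-0.0,[0,0,14],0],
  [0,[0,0,14],0],
  [0,[0,0,14],0],
  [0,[0,0,14],0],
  [0,[0,0,14],0],
])

```text
time_s: 10.45
eef_pos: [0.6247, 0.1298, 0.3894]
orientation: [[0.994, -0.113, -0.002], [-0.113, -0.994, -0.0], [-0.002, 0.001, -1.0]]
contact_force: [0.8, 1.0, -1.0]
gripper_width: 0.004
grasp_force: 0.0
```

Emit:
servo_tool([
  [0,[0,0,0],0],
  [0,[0,0,0],0],
  [0,[0,0,0],0],
  [0,[0,0,0],0],
  [0,[0,0,0],0],
  [0,[0,0,0],0],
  [0,[0,0,0],0],
  [0,[0,0,0],0],
  [0,[0,0,0],0],
  [0,[0,0,0],0],
  [0,[0,0,0],0],
  [0,[0,0,0],0],
])

```text
time_s: 11.65
eef_pos: [0.625, 0.1301, 0.3906]
orientation: [[0.994, -0.113, -0.0], [-0.113, -0.994, -0.0], [-0.0, 0.0, -1.0]]
contact_force: [-0.5, 0.3, 0.9]
gripper_width: 0.002
grasp_force: 0.0
```

```bash
python3 pend.py; python3 - <<'E'
from h import *
for n in("side","wrist"):
    p=arm.camera_params(n);im,d=arm.camera(n);T=tester(cloud(p,d));T[d==0]=-9999;x,y,z=np.moveaxis(T,-1,0)
    m=(abs(x)<18)&(abs(y-288)<26)&(z>240)&(z<272)
    if m.sum()>20: print(n,"paddle slope dz/dy, z", np.polyfit(y[m]-288,z[m],1))
    if n=="side": cv2.imwrite("pics/s4.png",cv2.resize(im[110:310,210:450],None,fx=3,fy=3,interpolation=cv2.INTER_CUBIC))
E
```

```text
11.65 [ -0.9562 295.4716 390.5953] [-0.542   0.2781  0.8835]
side latched head pts 0
side dropped head pts 92
side paddle 305 [[-21.32612033262283, 261.6670492568243, 257.64284694923674], [-3.851855131259353, 289.1031998876188, 262.5446099505221], [17.625027800498, 314.90850795948904, 266.2768161601416]]
side post 122 [-21.7636  -3.0658  32.2456]
top latched head pts 0
top dropped head pts 72
top paddle 0 
top post 147 [-20.4909  -2.4893  16.3216]
side paddle slope dz/dy, z [ -0.0145 262.6681]
wrist paddle slope dz/dy, z [  0.0012 265.9293]
```

View pics/s4.png

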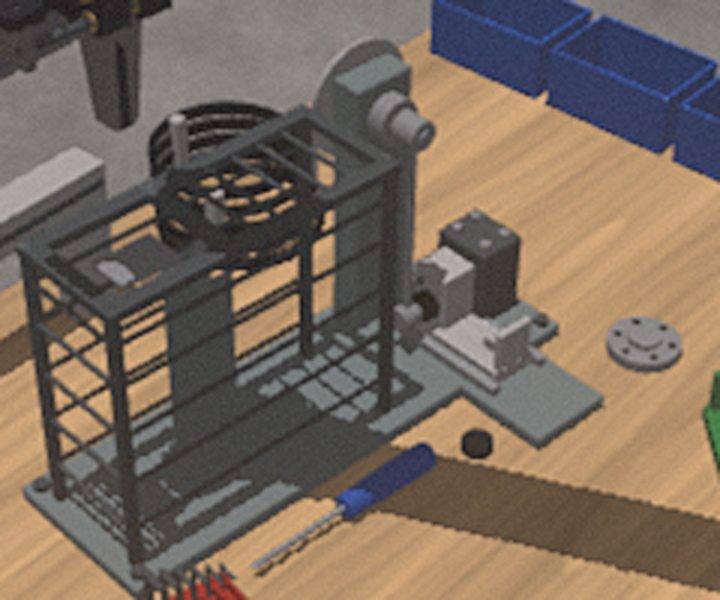

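The side view shows the pendulum hanging with its head at (410,325) against the puck at (425,305). The sled is home, the paddle is level under the window, and the fingers are clear above the guard. Handing in.

```bash
python3 -c "
from plant import arm
print(arm.sign_off())"
```

```text
the job is handed in; nothing more can be done
None
```

I ran the rebound test and handed it in, with no verdict shown: in the last camera readings the sled is home, the pendulum hangs against the specimen, the lever is back up and the arm is clear.

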